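# Find the worn shock mount and push its card home

## Task

One of the three spring shock mounts on the stand has gone soft. With the closed fingertips press each of the three rubber pads about 5 mm down and let it go again, from the robot's left to its right, to feel which is softest; then push the silver card right behind that softest pad straight down until it is fully home. Leave the other two cards as they are, do not pull up any card, do not disturb the loose things lying around, and finish clear of everything.

Things in the scene. Friction and masses are not known exactly. Their poses are not given: they have to be found in the camera images.
- stand: fixed aluminium stand, 165 x 285 mm, three like bays in a row at y = +85, 0, -85 mm; which mount (a, b, c) sits in which bay varies. Origin: centre of its underside, on the bench. x points from pads to cards (away from the robot, yaw within 0.3 rad), y along the row to the robot's left. The slotted block that guides the cards is 74 mm high, from x = 15 to 45 mm
- pad_left (a point): centre of the flat top of the left pad (as the robot sees it) when free, a fixed point of the stand, 88 mm above the bench, stand x = -36 mm. The pad is a round black rubber cap with an orange band, 44 mm across, on a coil spring, and goes straight down up to 16 mm
- card_left (a point): where the middle of the left card's top edge lies once that card is home, a fixed point of the stand, 103 mm above the bench, stand x = +30 mm, 66 mm right behind the pad's centre. The card stands upright, 54 mm wide along stand y, 85.6 mm high, silver, 4 mm thick, gold contact patch and blue stripe near the top; at the start its top edge is 10 to 14 mm higher
- pad_middle (a point): centre of the flat top of the middle pad (as the robot sees it) when free, a fixed point of the stand, 88 mm above the bench, stand x = -36 mm. The pad is a round black rubber cap with an orange band, 44 mm across, on a coil spring, and goes straight down up to 16 mm
- card_middle (a point): where the middle of the middle card's top edge lies once that card is home, a fixed point of the stand, 103 mm above the bench, stand x = +30 mm, 66 mm right behind the pad's centre. The card stands upright, 54 mm wide along stand y, 85.6 mm high, silver, 4 mm thick, gold contact patch and blue stripe near the top; at the start its top edge is 10 to 14 mm higher
- pad_right (a point): centre of the flat top of the right pad (as the robot sees it) when free, a fixed point of the stand, 88 mm above the bench, stand x = -36 mm. The pad is a round black rubber cap with an orange band, 44 mm across, on a coil spring, and goes straight down up to 16 mm
- card_right (a point): where the middle of the right card's top edge lies once that card is home, a fixed point of the stand, 103 mm above the bench, stand x = +30 mm, 66 mm right behind the pad's centre. The card stands upright, 54 mm wide along stand y, 85.6 mm high, silver, 4 mm thick, gold contact patch and blue stripe near the top; at the start its top edge is 10 to 14 mm higher
- pad_a (a joint): how far the pad of mount a is pressed down (m): 0 free, 0.016 at its hard stop; springs back when let go. Spring rates lie from 0.4 to 1.6 N/mm with under 2 N of preload; under the same force the softest goes down about twice as far as either of the others, or further. Which bay mount a is in is not told
- card_a (a joint): how far the card behind the pad of mount a is pushed down its slot (m): starts at 0 to 0.004 and is fully home against its stop at 0.014. Slides with about 3 N of friction and stays where it is left; negative values mean it has been pulled up out of the slot
- pad_b (a joint): how far the pad of mount b is pressed down (m): 0 free, 0.016 at its hard stop; springs back when let go. Spring rates lie from 0.4 to 1.6 N/mm with under 2 N of preload; under the same force the softest goes down about twice as far as either of the others, or further. Which bay mount b is in is not told
- card_b (a joint): how far the card behind the pad of mount b is pushed down its slot (m): starts at 0 to 0.004 and is fully home against its stop at 0.014. Slides with about 3 N of friction and stays where it is left; negative values mean it has been pulled up out of the slot
- pad_c (a joint): how far the pad of mount c is pressed down (m): 0 free, 0.016 at its hard stop; springs back when let go. Spring rates lie from 0.4 to 1.6 N/mm with under 2 N of preload; under the same force the softest goes down about twice as far as either of the others, or further. Which bay mount c is in is not told
- card_c (a joint): how far the card behind the pad of mount c is pushed down its slot (m): starts at 0 to 0.004 and is fully home against its stop at 0.014. Slides with about 3 N of friction and stays where it is left; negative values mean it has been pulled up out of the slot
- wrench: chrome socket wrench with black handle, 230 mm long along its x, 28 mm wide, 25 mm high, lying loose in front of the stand; origin under its middle. To be left alone
- lamp: green glass indicator lamp, 38 mm across and 51 mm high, standing loose behind the stand; origin under its centre. To be left alone
- flange: steel sender flange, 66 mm across and 34 mm high, loose behind the stand; origin under its centre. To be left alone
- driver: screwdriver lying loose on the robot's right. To be left alone
- socket_big: loose steel socket, 28 mm across, 32 mm high, standing on the robot's left. To be left alone
- socket_small: loose steel socket, 22 mm across, 28 mm high, standing on the robot's left. To be left alone

How it is judged:
On the way, in this order (a step that is already met when the one before it is completed fails the run):
1. the left pad (robot's left) is pressed at least 3 mm, the grasp point within the left bay (value of joint any of pad_a, pad_b, pad_c above 0.003 m and y of the grasp point in the frame of stand above 0.0425 m), for 0.05 s.
2. then the middle pad is pressed at least 3 mm (value of joint any of pad_a, pad_b, pad_c above 0.003 m and y of the grasp point in the frame of stand between -0.0425 and 0.0425 m), for 0.05 s.
3. then the right pad is pressed at least 3 mm (value of joint any of pad_a, pad_b, pad_c above 0.003 m and y of the grasp point in the frame of stand below -0.0425 m), for 0.05 s.
4. then the card behind the softest pad is pushed home (value of joint card_b above 0.012 m), for 0.05 s.
At the end, for the whole second after the job is handed in: the card behind the softest pad is home (within 2 mm of its stop); the other two cards are not pushed down (under 8 mm of their 14 mm); all pads are released and back up; the loose things are within 20 mm of where they lay (value of joint card_b above 0.012 m and value of joint each of card_a, card_c below 0.008 m and value of joint each of pad_a, pad_b, pad_c below 0.0015 m and distance of each of wrench, lamp, flange, driver, socket_big, socket_small from where it was at the start of the episode below 0.02 m); the robot touches nothing.
It fails at once if a card other than the softest mount's is pushed down (more than 8 mm of its 14 mm, at least 4 mm from its start) (value of joint any of card_a, card_c above 0.008 m).
It fails at once if a card is pulled up out of its slot (more than 3 mm) (value of joint any of card_a, card_b, card_c below -0.003 m).
It fails at once if a loose thing is moved or lifted by more than 20 mm (distance of any of wrench, lamp, flange, driver, socket_big, socket_small from where it was at the start of the episode above 0.02 m).
It also fails if it takes over 48 s, if anything falls off the work surface, if the arm or the gripper's body presses on something with over 40 N, if the wrist force passes 120 N, or if a joint passes its speed limit or range.

## Robot

A 7-joint arm with a two-finger parallel gripper is mounted at the origin on the work surface. World frame = base frame: x ahead of the robot, y to its left, z up, the work surface at z = 0. Lengths are in m, angles in rad, forces in N, time in s.
With the tool pointing down it reaches from about 0.425 to 0.95 m from the base axis. Payload 4.7 kg.
Tool frame: the origin (TCP) lies at the very end of the fingers, on their centre line; the grasp point (between the pads) lies env.grip_point_offset behind it (env.grip_point_offset is the distance from the TCP to the grasp point, in m); z points along the fingers, y is the direction in which the jaws open and shut (so a half turn about z gives the same grasp; the last joint's range is limited). The gripper opens to 85 mm and grips with 20 to 120 N. Pads are 22 mm wide; open, the fingers measure 114 mm over their backs; the gripper's body (76 mm by 85 mm) begins 54 mm behind the grasp point. The pads swing forward as they close: fully open they stand 13 mm farther back than shut.
Start: joints at [-1.13, 0.469, -0.049, 1.532, 0.024, 1.141, -0.082], TCP at [0.306, 0.602, 0.193] pointing down, gripper open.
Joint ranges: [-2.59, 2.59], [-0.33, 1.99], [-1.39, 1.29], [0.1, 2.45], [-1.04, 4.18], [0.21, 1.99], [-2.66, 2.66]. Speed limits (rad/s): [2.57, 2.57, 3.14, 3.14, 3.14, 3.14, 3.14].

## Interface

Orientations are given as a unit quaternion [x, y, z, w].
In Python, from station import telemetry, viewer, ticket, env gives the robot as it stands.
- The arm moves only by the shell command python3 -m pendant 'ROWS' [OPENING] [FORCE]. ROWS is JSON, one flat list of numbers, 6 for each row, row after row: the shift along the world's x, y, z in mm, then the turn, a rotation vector about the world's x, y, z in degrees. In form: [dx, dy, dz, wx, wy, wz, dx, dy, dz, wx, wy, wz, ...]. A call has 1 to 8 rows; each row is the pose to reach, as a shift and turn from the pose commanded when the call began; what a row does not reach only later rows make up. A row lasts 1/12 s, in which the tool goes at most 41.7 mm and 7.16 degrees, less where a joint would pass 70% of its speed; a pose out of reach is approached as far as the arm can. A call with a gripper value outside its range is refused whole. OPENING is the gripper's target within -1 to 1 (fully open at 1, half-way at 0, shut at -1), set as the call begins (- or left out, the last holds). The fingers move at their own pace and stop on an object; FORCE is the grip in N (left out, the last holds). Time passes only in rows, so rows that repeat a pose let the fingers close. It gives the time, the measured TCP pose, the force and the opening at its end, in the units of the state.
- telemetry.get_obs(): the state, without advancing time (a new reading comes with each control period).
- viewer.grab_frame(name): name is "scene" or "top" or "wrist"; returns a dict with "color" (420x560x3 uint8, red, green, blue), "vfov" (degrees; the focal length in pixels is half the picture's height over the tangent of half this angle, whatever the lens; pixels are square), "cx", "cy" (the principal point, pixels), "position" and "rotation" of the camera in the world. Camera axes: x right, y up, looking along -z (the intrinsics and any distortion apply to the point x, -y, -z); pixel columns grow to the right and rows downward; lengths in m; the calibration is good to about 2 mm. A picture is of the moment at which its call begins. There is no depth.
- ticket.sign_off(): hands the job in, once; it reports no verdict.
The state is a dict: "time_s": time; "joint_pos": joint angles; "joint_velocities": joint speeds; "joint_efforts": joint torques, N m; "ee_pos": TCP position; "tcp_rot": TCP orientation; "contact_force": force on the tool from outside, world axes, zero at the start; "wrist_torque": the same for the moment, N m; "opening": opening from 0.0 (shut) to 1.0 (fully open).
Only numpy, scipy, OpenCV 4.12 (cv2) and the standard library are available. Lean on these libraries where they do the work, as an engineer would, in place of code of your own. Each camera call takes 0.05 s, during which the arm holds its last target. There are 200 camera calls.

## Working session

There is one attempt and no reset: what is moved stays moved. The work goes in short steps, Python scripts to look and compute and a shell command to move; the robot and the scene stay as the last step left them, time stands still between calls to the robot, and variables do not carry over. Pictures are saved under pics/ and viewed, about 8 in all and at most 12, crops included, and the job is handed in when it is done.

```bash
ls; mkdir -p pics; python3 - <<'E'
from station import telemetry, viewer, env
import cv2,pickle
print(env.grip_point_offset, telemetry.get_obs())
d={}
for n in("scene","top"):
    f=viewer.grab_frame(n);d[n]=f
    cv2.imwrite(f"pics/{n}0.png",f["color"][:,:,::-1])
    print(n,{k:v for k,v in f.items() if k!="color"})
pickle.dump(d,open("f0.pkl","wb"))
E
```

```text
pics
0.0187 {'time_s': 0.0, 'joint_pos': array([-1.12988643,  0.46942157, -0.04861152,  1.5337071 ,  0.02414062,
        1.14101432, -0.0822989 ]), 'joint_velocities': array([-0.00057108,  0.00063036,  0.00187967, -0.00085316,  0.00049046,
        0.00015713, -0.00033798]), 'joint_efforts': array([-9.24353335e-04, -5.10317409e+01, -4.70713049e-02, -2.37707698e+01,
        1.07547719e-02,  7.58473790e-03, -2.20708068e-05]), 'ee_pos': array([0.30527593, 0.60127055, 0.19196938]), 'tcp_rot': array([ 2.32718937e-01,  9.72543538e-01, -9.65300440e-04, -1.78024080e-04]), 'contact_force': array([ 0.1412539 , -0.16860962,  0.38734996]), 'wrist_torque': array([-0.02753909, -0.00175459, -0.01472094]), 'opening': 1.0027620706264495}
scene {'vfov': 43.91659644925425, 'cx': 283.88290945678716, 'cy': 203.89150481315926, 'position': array([ 1.55668868, -0.31461181,  1.2823945 ]), 'rotation': array([0.28914045, 0.20746506, 0.55498351, 0.75189717])}
top {'vfov': 45.422255158026346, 'cx': 282.4056908736306, 'cy': 202.81177344068914, 'position': array([ 4.43296289e-01, -1.18806912e-04,  1.41552157e+00]), 'rotation': array([ 0.02822943, -0.02798496, -0.69943654,  0.71358844])}
```

View pics/scene0.png

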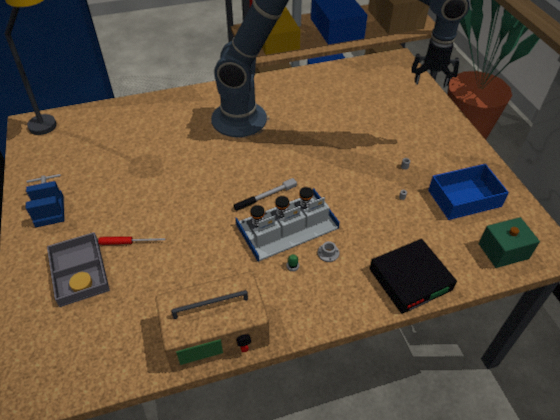

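View pics/top0.png

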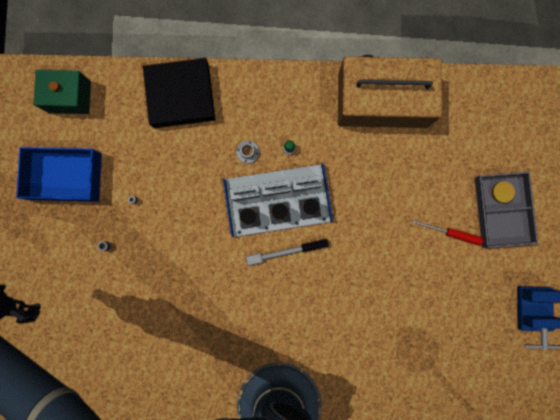

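The scene view shows the stand near (287,222). In the top view it is near (279,200), with pads at about (249,217), (280,212) and (311,208). The wrench lies in front of it, and the lamp and flange behind. I'll zoom in next.

```bash
cat > h.py <<'E'
import numpy as np
from scipy.spatial.transform import Rotation as R
def proj(f,P):
    q=R.from_quat(f["rotation"]).inv().apply(np.atleast_2d(P)-f["position"])
    F=f["color"].shape[0]/2/np.tan(np.radians(f["vfov"])/2)
    return np.c_[f["cx"]+F*q[:,0]/-q[:,2], f["cy"]-F*q[:,1]/-q[:,2]]
def back(f,uv,z):
    F=f["color"].shape[0]/2/np.tan(np.radians(f["vfov"])/2)
    uv=np.atleast_2d(uv); d=np.c_[(uv[:,0]-f["cx"])/F,-(uv[:,1]-f["cy"])/F,-np.ones(len(uv))]
    d=R.from_quat(f["rotation"]).apply(d); t=(z-f["position"][2])/d[:,2]
    return f["position"]+d*t[:,None]
E
python3 - <<'E'
import pickle,cv2,numpy as np
from h import *
d=pickle.load(open("f0.pkl","rb"))
print(back(d["top"],[[249,217],[280,212],[311,208]],.088))
a=cv2.resize(d["top"]["color"][155:275,215:340],None,fx=6,fy=6,interpolation=cv2.INTER_CUBIC)[:,:,::-1]
b=cv2.resize(d["scene"]["color"][170:270,220:350],None,fx=6,fy=6,interpolation=cv2.INTER_CUBIC)[:,:,::-1]
cv2.imwrite("pics/ta.png",a[:600]);cv2.imwrite("pics/sb.png",b)
E
```

```text
[[ 0.5096168   0.08909153  0.088     ]
 [ 0.52452234  0.00728639  0.088     ]
 [ 0.53679394 -0.07469432  0.088     ]]
```

View pics/ta.png

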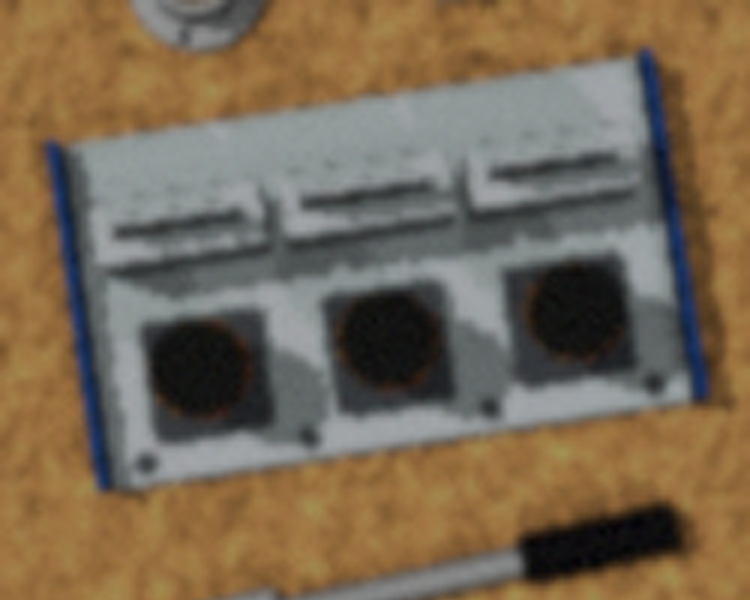

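View pics/sb.png

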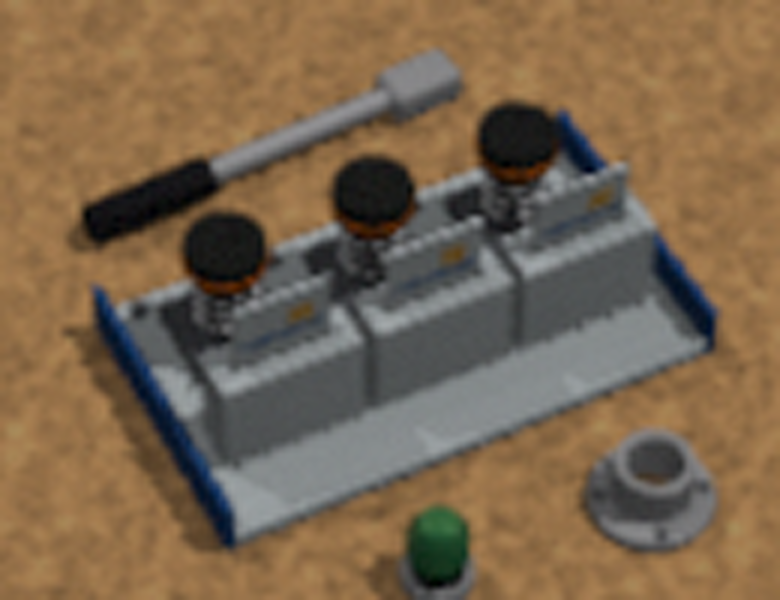

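In the top crop the pad tops are at (200,368), (388,338) and (578,310). In the scene crop they are at (225,243), (373,187) and (517,133). I'll fit the stand pose to both views.

```bash
python3 - <<'E'
import pickle,numpy as np
from h import *
from scipy.optimize import least_squares
from station import telemetry
d=pickle.load(open("f0.pkl","rb"))
o=lambda c,x,y:(np.array(c)+.5)/6-.5+[x,y]
T=o([[200,368],[388,338],[578,310]],215,155);S=o([[225,243],[373,187],[517,133]],220,170)
# stand base outer-corner (bottom plate) check not used
def pts(p,xs,z): 
    L=np.array([[xs,y] for y in(.085,0,-.085)]);c,s=np.cos(p[2]),np.sin(p[2])
    return np.c_[L@np.array([[c,s],[-s,c]])+p[:2],[z]*3]
for name,use in(("both",(1,1)),("top",(1,0)),("scene",(0,1))):
    r=least_squares(lambda p:np.r_[use[0]*(proj(d["top"],pts(p,-.036,.088))-T).ravel(),use[1]*(proj(d["scene"],pts(p,-.036,.088))-S).ravel()],[.55,0,-.1])
    print(name,r.x.round(4),r.fun.round(2))
    if name=="both":
        p=r.x;print("pads",pts(p,-.036,.088).round(4),"cards",pts(p,.03,.103).round(4))
        print("proj cards top crop",((proj(d["top"],pts(p,.03,.115))-[215,155]+.5)*6).round(0),"scene",((proj(d["scene"],pts(p,.03,.115))-[220,170]+.5)*6).round(0))
m=R.from_quat(telemetry.get_obs()["tcp_rot"]).as_matrix();print("tool y yaw deg",np.degrees(np.arctan2(m[1,1],m[0,1])),m.round(3))
E
```

```text
both [0.5492 0.039  0.8842] [ 9.710e+00  1.981e+01 -7.100e-01  3.700e-01 -1.162e+01 -1.921e+01
  3.469e+01 -2.849e+01 -2.000e-02 -9.200e-01 -3.474e+01  2.756e+01]
pads [[ 0.4606  0.0651  0.088 ]
 [ 0.5263  0.0112  0.088 ]
 [ 0.5921 -0.0427  0.088 ]] cards [[0.5024 0.1161 0.103 ]
 [0.5682 0.0622 0.103 ]
 [0.6339 0.0083 0.103 ]]
proj cards top crop [[140. 387.]
 [268. 238.]
 [395.  91.]] scene [[553.  71.]
 [495. 183.]
 [433. 303.]]
top [0.5625 0.0152 0.1726] [-0.26 -0.02  0.13  0.11  0.13 -0.08  0.   -0.   -0.   -0.   -0.    0.  ]
scene [0.4946 0.0039 3.3174] [ 0.   -0.   -0.   -0.   -0.    0.   -0.17  0.09  0.05  0.    0.13 -0.11]
tool y yaw deg 63.0849323245407 [[-0.892  0.453 -0.001]
 [ 0.453  0.892 -0.002]
 [-0.    -0.002 -1.   ]]
```

```bash
cat > fit.py <<'E'
import pickle,numpy as np
from h import *
from scipy.optimize import least_squares
d=pickle.load(open("f0.pkl","rb"))
o=lambda c,x,y:(np.array(c)+.5)/6-.5+[x,y]
T=o([[200,368],[388,338],[578,310]],215,155);S=o([[517,133],[373,187],[225,243]],220,170)
def pts(p,xs,z): 
    L=np.array([[xs,y] for y in(.085,0,-.085)]);c,s=np.cos(p[2]),np.sin(p[2])
    return np.c_[L@np.array([[c,s],[-s,c]])+p[:2],[z]*3]
for name,use in(("both",(1,1)),("top",(1,0)),("scene",(0,1))):
    r=least_squares(lambda p:np.r_[use[0]*(proj(d["top"],pts(p,-.036,.088))-T).ravel(),use[1]*(proj(d["scene"],pts(p,-.036,.088))-S).ravel()],[.55,0,.1])
    print(name,r.x.round(4),r.fun.round(2))
    if name=="both":
        p=r.x;print("pads",pts(p,-.036,.088).round(4),"cards",pts(p,.03,.103).round(4))
        print("proj cards top crop",((proj(d["top"],pts(p,.03,.115))-[215,155]+.5)*6).round(0),"scene",((proj(d["scene"],pts(p,.03,.115))-[220,170]+.5)*6).round(0))
E
python3 fit.py
```

```text
both [0.5635 0.0158 0.1737] [-0.48 -0.35 -0.1  -0.25 -0.11 -0.48 -0.24 -0.48 -0.34 -0.42 -0.57 -0.38]
pads [[ 0.5133  0.0933  0.088 ]
 [ 0.528   0.0096  0.088 ]
 [ 0.5427 -0.0741  0.088 ]] cards [[ 0.5783  0.1047  0.103 ]
 [ 0.593   0.021   0.103 ]
 [ 0.6077 -0.0627  0.103 ]]
proj cards top crop [[171. 213.]
 [364. 183.]
 [557. 153.]] scene [[581. 179.]
 [432. 237.]
 [278. 296.]]
top [0.5625 0.0152 0.1726] [-0.26 -0.02  0.13  0.11  0.13 -0.08 -0.   -0.   -0.   -0.   -0.   -0.  ]
scene [0.5655 0.0165 0.1758] [-0.   -0.   -0.   -0.   -0.   -0.    0.13 -0.11  0.05  0.   -0.17  0.09]
```

```bash
python3 -m pendant '[104,-255,0,0,0,37,104,-255,0,0,0,37,104,-255,0,0,0,37,104,-255,0,0,0,37,104,-255,0,0,0,37,104,-255,0,0,0,37,104,-255,0,0,0,37,104,-255,0,0,0,37]' -1 40; python3 -m pendant '[103,-254,0,0,0,0,103,-254,0,0,0,0,103,-254,0,0,0,0,103,-254,0,0,0,0,103,-254,0,0,0,0,103,-254,0,0,0,0,103,-254,0,0,0,0,103,-254,0,0,0,0]'
```

```text
time_s: 0.77
ee_pos: [0.4129, 0.3394, 0.1927]
tcp_rot: [-0.082, 0.997, -0.002, 0.0]
contact_force: [0.2, -0.4, 0.0]
opening: 0.001
time_s: 1.43
ee_pos: [0.5143, 0.0863, 0.1929]
tcp_rot: [-0.083, 0.997, -0.001, 0.0]
contact_force: [0.2, -0.5, -0.4]
opening: -0.003
```

```bash
python3 -m pendant '[0,0,-40,0,0,0,0,0,-80,0,0,0,0,0,-85,0,0,0,0,0,-85,0,0,0,0,0,-85,0,0,0]'; python3 - <<'E'
from station import viewer,telemetry
import cv2,pickle
d={n:viewer.grab_frame(n) for n in("scene","top","wrist")}
pickle.dump(d,open("f1.pkl","wb"))
print(telemetry.get_obs()["ee_pos"])
a=cv2.resize(d["scene"]["color"][140:250,225:355],(390,330),interpolation=cv2.INTER_CUBIC)
w=cv2.resize(d["wrist"]["color"],(400,300))
t=cv2.resize(d["top"]["color"][155:255,215:345],(390,300),interpolation=cv2.INTER_CUBIC)
import numpy as np
c=np.zeros((600,800,3),'uint8');c[:300,:400]=w;c[:300,405:795]=t;c[:][300:600,:390]=a[:300]
cv2.imwrite("pics/c1.png",c[:,:,::-1])
E
```

```text
time_s: 1.85
ee_pos: [0.5132, 0.0939, 0.109]
tcp_rot: [-0.088, 0.996, 0.0, 0.0]
contact_force: [1.3, 0.8, -0.2]
opening: -0.002
[0.51421113 0.09373387 0.11021394]
```

View pics/c1.png

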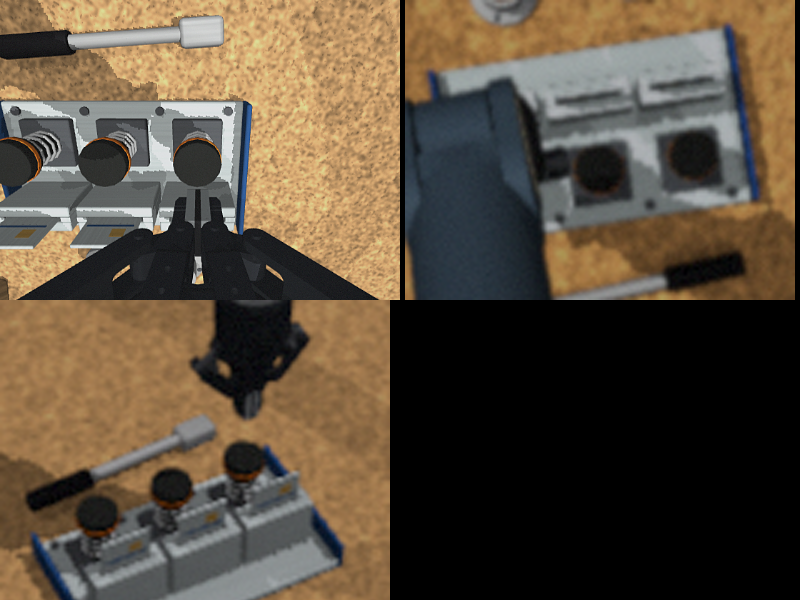

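The closed tips are over the left pad's centre: it shows at (197,160) in the wrist panel, with the tips directly below it. Now I'll press it.

```bash
python3 -m pendant '[0,0,-8,0,0,0,0,0,-14,0,0,0,0,0,-16,0,0,0,0,0,-18,0,0,0,0,0,-18,0,0,0]'; python3 -m pendant '[0,0,-2,0,0,0,0,0,-4,0,0,0,0,0,-6,0,0,0,0,0,-6,0,0,0,0,0,-6,0,0,0,0,0,-6,0,0,0]';python3 -m pendant '[0,0,-2,0,0,0,0,0,-2,0,0,0,0,0,-2,0,0,0,0,0,-2,0,0,0]'
```

```text
time_s: 2.42
ee_pos: [0.5122, 0.0928, 0.0895]
tcp_rot: [-0.088, 0.996, -0.0, -0.001]
contact_force: [0.3, -0.4, -0.1]
opening: -0.001
time_s: 2.92
ee_pos: [0.5126, 0.0929, 0.0841]
tcp_rot: [-0.088, 0.996, 0.0, 0.0]
contact_force: [0.8, 0.0, -0.2]
opening: 0.002
time_s: 3.25
ee_pos: [0.5125, 0.0929, 0.082]
tcp_rot: [-0.088, 0.996, 0.0, -0.0]
contact_force: [-0.8, 0.0, 0.0]
opening: 0.003
```

```bash
python3 - <<'E'
from station import viewer,telemetry
import cv2,numpy as np
s=viewer.grab_frame("scene")["color"][170:220,270:340];w=viewer.grab_frame("wrist")["color"][150:350,150:400]
print([telemetry.get_obs()[k] for k in("ee_pos","contact_force")])
c=np.zeros((400,800,3),'uint8');c[:300,:420]=cv2.resize(s,(420,300),interpolation=cv2.INTER_CUBIC);c[:300,425:800]=cv2.resize(w,(375,300))
cv2.imwrite("pics/c2.png",c[:,:,::-1])
E
```

```text
[array([0.51257705, 0.0929215 , 0.08208446]), array([ 0.35206759,  0.2375166 , -0.76293825])]
```

View pics/c2.png

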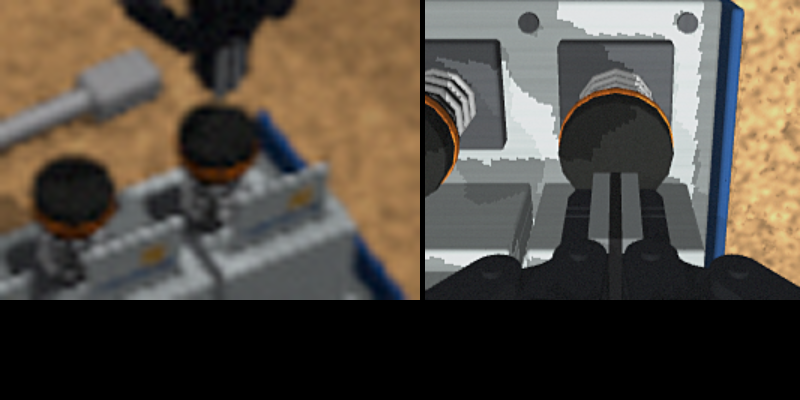

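```bash
python3 - <<'E'
from station import viewer,telemetry
from h import *
o=telemetry.get_obs();P=o["ee_pos"]
for n,sc in(("scene",6),("wrist",1.5)):
    f=viewer.grab_frame(n);off=[270,170] if n=="scene" else [150,150]
    for name,q in(("tcp",P),("tcp+10",P+[0,0,.01]),("tcp+20",P+[0,0,.02]),("pad",[.5133,.0933,.088])):
        u=proj(f,q)[0];print(n,name,u.round(1),((u-off+.5)*sc).round(0)+([425,0] if n=="wrist" else 0))
E
```

```text
scene tcp [305.2 192.4] [214. 137.]
scene tcp+10 [305.4 190.2] [215. 124.]
scene tcp+20 [305.5 188. ] [216. 111.]
scene pad [305.5 191.3] [216. 131.]
wrist tcp [278.7 246.8] [619. 146.]
wrist tcp+10 [278.8 254.5] [619. 157.]
wrist tcp+20 [278.9 262.9] [619. 170.]
wrist pad [279.2 252.5] [620. 155.]
```

```bash
python3 - <<'E'
from station import viewer,telemetry
from h import *
from scipy.optimize import least_squares
P=telemetry.get_obs()["ee_pos"]
w=viewer.grab_frame("wrist");s=viewer.grab_frame("scene")
for sp in([307.5,185.8],[307,186.5]):
    r=least_squares(lambda q:np.r_[proj(w,q)[0]-[276.7,265.3],proj(s,q)[0]-sp],P)
    print((r.x-P).round(4),r.x.round(4),r.fun.round(2))
print(w["position"],R.from_quat(w["rotation"]).as_matrix()[:,2],w["vfov"])
# wrist-pad consistency: pad centre px ~ (277.3,245.3)
print(back(w,[277.3,245.3],.088))
E
```

```text
[-0.0018 -0.0013  0.0264] [0.5109 0.0916 0.1085] [ 0.38  0.16 -2.51  0.53]
[-0.0009 -0.0011  0.0247] [0.5117 0.0918 0.1068] [ 0.29  0.12 -1.9   0.4 ]
[0.43124429 0.07709222 0.26295912] [-0.31834238 -0.05712698  0.94625295] 62.73926516729426
[[0.50912412 0.09148767 0.088     ]]
```

Both views show the actual fingertips about 25 mm above the reported TCP, with x and y in agreement. The pad is still free, so I'll descend in small steps until there is contact.

```bash
for i in 1 2 3; do python3 -m pendant '[0,0,-2,0,0,0,0,0,-4,0,0,0,0,0,-4,0,0,0]' | egrep 'ee_pos|force'; done
```

```text
ee_pos: [0.5122, 0.0928, 0.0776]
contact_force: [-0.4, -0.0, -0.0]
ee_pos: [0.5122, 0.0928, 0.0736]
contact_force: [-0.7, -0.3, 0.6]
ee_pos: [0.5122, 0.0928, 0.0696]
contact_force: [0.4, -0.2, -0.6]
```

```bash
for i in 1 2 3 4 5; do python3 -m pendant '[0,0,-2,0,0,0,0,0,-2,0,0,0,0,0,-2,0,0,0]' | egrep 'ee_pos|force'; done
```

```text
ee_pos: [0.5125, 0.0929, 0.0679]
contact_force: [-0.0, 0.1, -0.4]
ee_pos: [0.5125, 0.0929, 0.0659]
contact_force: [0.8, 0.6, -0.0]
ee_pos: [0.5124, 0.0929, 0.0639]
contact_force: [-0.5, 0.6, 0.3]
ee_pos: [0.5124, 0.0929, 0.0619]
contact_force: [-0.8, -0.2, -0.2]
ee_pos: [0.5124, 0.0929, 0.0599]
contact_force: [0.2, -0.2, 0.2]
```

```bash
python3 - <<'E'
from station import viewer,telemetry
import cv2,numpy as np,pickle
S=viewer.grab_frame("scene");W=viewer.grab_frame("wrist");pickle.dump((S,W),open("f3.pkl","wb"))
s=S["color"][170:220,270:340];w=W["color"][150:350,150:400]
o=telemetry.get_obs();print([o[k] for k in("ee_pos","contact_force","joint_pos")])
c=np.zeros((400,800,3),'uint8');c[:300,:420]=cv2.resize(s,(420,300),interpolation=cv2.INTER_CUBIC);c[:300,425:800]=cv2.resize(w,(375,300))
cv2.imwrite("pics/c3.png",np.clip(c[:,:,::-1]*1.5,0,255))
E
```

```text
[array([0.5125367 , 0.09290261, 0.06000576]), array([-0.33356969, -0.14853244,  0.19484148]), array([-0.30016397,  0.38299811,  0.04943378,  2.02879776, -0.02777385,
        0.73046635,  1.51319239])][ WARN:0@3.255] global loadsave.cpp:1063 imwrite_ Unsupported depth image for selected encoder is fallbacked to CV_8U.
```

View pics/c3.png

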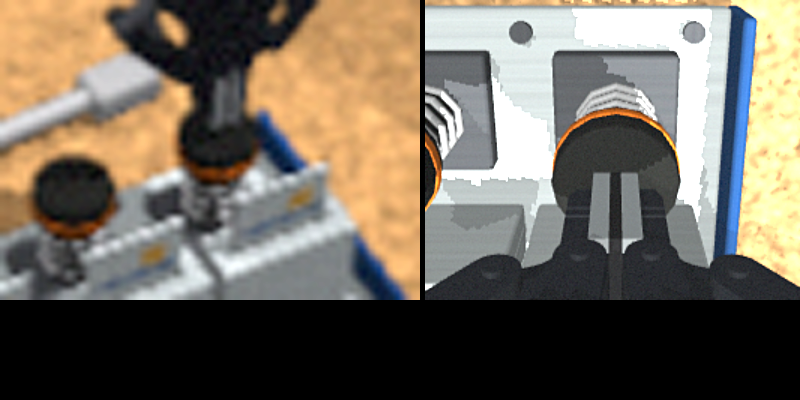

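The tips at (228,125) are now just over the left pad, which is still up. I'll keep lowering.

```bash
for i in 1 2 3; do python3 -m pendant '[0,0,-2,0,0,0,0,0,-2,0,0,0,0,0,-2,0,0,0]' | egrep 'ee_pos|force'; done
```

```text
ee_pos: [0.5124, 0.0929, 0.0579]
contact_force: [0.1, -0.6, -0.3]
ee_pos: [0.5125, 0.0929, 0.0559]
contact_force: [-0.1, -0.2, -0.6]
ee_pos: [0.5124, 0.0929, 0.0539]
contact_force: [0.8, 0.3, 0.0]
```

```bash
cat > band.py <<'E'
# orange band centroid of each pad in the scene view, and joint torques
from station import viewer,telemetry
import cv2,numpy as np,pickle
def band(im):
    h=cv2.cvtColor(im,cv2.COLOR_RGB2HSV).astype(int);out=[]
    for u,v in((306,197),(282,206),(257,215)):
        y,x=np.mgrid[v-9:v+10,u-9:u+10];p=h[y,x]
        w=((p[...,0]<14)&(p[...,1]>150)&(p[...,2]>70))*1.
        out.append(((w*x).sum()/w.sum(),(w*y).sum()/w.sum(),w.sum()))
    return np.round(out,1).tolist()
if __name__=="__main__":
    print("start",band(pickle.load(open("f0.pkl","rb"))["scene"]["color"]))
    S=viewer.grab_frame("scene");print("now  ",band(S["color"]))
    o=telemetry.get_obs();print(o["ee_pos"],o["contact_force"],o["joint_efforts"].round(2))
E
python3 band.py;for i in 1 2 ; do python3 -m pendant '[0,0,-2,0,0,0,0,0,-2,0,0,0,0,0,-2,0,0,0]' | egrep 'ee_pos|force'; done; python3 band.py
```

```text
start [[307.9, 197.1, 7.0], [282.6, 207.2, 5.0], [259.4, 216.5, 8.0]]
now   [[308.7, 197.9, 7.0], [282.2, 207.4, 5.0], [257.1, 216.1, 9.0]]
[0.51253052 0.09291656 0.05399733] [-0.65885636  0.26814004  0.77140081] [-0.000e+00 -4.006e+01  8.800e-01 -1.716e+01  1.000e-02  0.000e+00
  0.000e+00]
ee_pos: [0.5124, 0.0929, 0.0519]
contact_force: [0.4, 0.2, -1.0]
ee_pos: [0.5125, 0.0929, 0.0499]
contact_force: [0.2, -0.1, -1.0]
start [[307.9, 197.1, 7.0], [282.6, 207.2, 5.0], [259.4, 216.5, 8.0]]
now   [[308.7, 197.9, 7.0], [283.6, 207.0, 8.0], [258.1, 216.3, 10.0]]
[0.51248738 0.092911   0.04998026] [ 0.14044432 -0.42562995 -0.20074716] [-0.000e+00 -4.024e+01  8.900e-01 -1.701e+01  1.000e-02  0.000e+00
  0.000e+00]
```

```bash
python3 - <<'E'
from station import viewer,telemetry
import cv2,numpy as np,pickle
S=viewer.grab_frame("scene");W=viewer.grab_frame("wrist");pickle.dump((S,W),open("f4.pkl","wb"))
s=cv2.resize(S["color"][150:220,260:340],None,fx=5,fy=5,interpolation=cv2.INTER_LANCZOS4);w=cv2.resize(W["color"][150:375,180:380],None,fx=2,fy=2)
c=np.zeros((450,800,3),'uint8');c[:350,:400]=s;c[:450,400:800]=w
cv2.imwrite("pics/c4.png",cv2.convertScaleAbs(c[:,:,::-1],alpha=1.8))
E
```

```text
(no output)
```

View pics/c4.png

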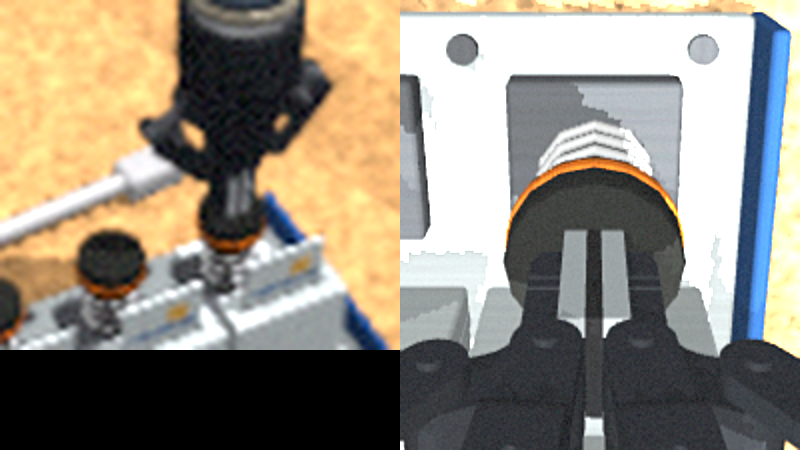

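The tips at (597,232) in the wrist panel are right at the centre of the pad's top, so contact should come soon. I'll continue in small steps.

```bash
for i in 1 2 3 4 5 6; do python3 -m pendant '[0,0,-1,0,0,0,0,0,-1,0,0,0,0,0,-1,0,0,0]' | egrep 'ee_pos|force'; done; python3 band.py
```

```text
ee_pos: [0.5126, 0.093, 0.0491]
contact_force: [-0.8, 0.2, 0.1]
ee_pos: [0.5127, 0.0929, 0.0481]
contact_force: [0.8, 0.5, 0.4]
ee_pos: [0.5127, 0.0929, 0.0471]
contact_force: [0.5, -0.6, 1.1]
ee_pos: [0.5127, 0.093, 0.0461]
contact_force: [-0.2, 0.2, 2.4]
ee_pos: [0.5127, 0.0929, 0.0451]
contact_force: [0.1, 0.6, 3.2]
ee_pos: [0.5127, 0.0929, 0.0441]
contact_force: [0.2, 0.3, 2.1]
start [[307.9, 197.1, 7.0], [282.6, 207.2, 5.0], [259.4, 216.5, 8.0]]
now   [[308.7, 197.7, 3.0], [282.5, 206.8, 8.0], [257.7, 216.1, 11.0]]
[0.51268128 0.0929347  0.04409246] [-0.29256887  0.35092351  3.21583945] [-2.000e-02 -3.906e+01  8.400e-01 -1.578e+01 -0.000e+00  7.000e-02
  0.000e+00]
```

Contact begins at a reported z of about 0.0475. I'll press on and record several readings.

```bash
for i in 1 2 3 ; do python3 -m pendant '[0,0,-1,0,0,0,0,0,-1,0,0,0,0,0,-1,0,0,0]' | egrep 'ee_pos|force'; done; for i in 1 2 3 4 5; do python3 -m pendant '[0,0,0,0,0,0]' | egrep 'force'; done;python3 band.py
```

```text
ee_pos: [0.5127, 0.0929, 0.0431]
contact_force: [0.1, 1.3, 2.8]
ee_pos: [0.5127, 0.093, 0.0421]
contact_force: [-0.1, 0.2, 3.7]
ee_pos: [0.5127, 0.0929, 0.0411]
contact_force: [0.9, 0.8, 3.9]
contact_force: [0.7, 0.3, 3.9]
contact_force: [0.3, 0.3, 4.6]
contact_force: [0.7, 0.1, 4.3]
contact_force: [0.4, 0.4, 3.9]
contact_force: [0.9, 0.2, 4.9]
start [[307.9, 197.1, 7.0], [282.6, 207.2, 5.0], [259.4, 216.5, 8.0]]
now   [[307.5, 199.8, 10.0], [283.4, 207.4, 5.0], [258.1, 216.5, 11.0]]
[0.51263934 0.09295729 0.04106857] [ 0.8235167  -0.10099132  3.48583782] [-2.000e-02 -3.847e+01  8.100e-01 -1.503e+01 -1.000e-02  1.800e-01
  0.000e+00]
```

The left pad reads about 4.2 N at about 6 mm. Now I'll lift and move to the middle pad.

```bash
python3 -m pendant '[0,0,-0,0,0,0,0,0,12,0,0,0,0,0,25,0,0,0,5,-28,25,0,0,0,10,-56,25,0,0,0,15,-84,25,0,0,0,15,-84,25,0,0,0,15,-84,12,0,0,0]'|egrep 'ee|force|time'; python3 -m pendant '[0,0,-2,0,0,0,0,0,-2,0,0,0,0,0,-2,0,0,0]'|egrep 'ee|force'
for i in 1 2 3 4 5 6; do python3 -m pendant '[0,0,-1,0,0,0,0,0,-1,0,0,0,0,0,-1,0,0,0]' | egrep 'ee_pos|force'; done; python3 band.py
```

```text
time_s: 10.53
ee_pos: [0.5285, 0.0066, 0.054]
contact_force: [0.4, 0.4, 0.5]
ee_pos: [0.5268, 0.0094, 0.0506]
contact_force: [-0.3, -0.5, 0.1]
ee_pos: [0.5276, 0.0094, 0.0502]
contact_force: [0.3, 0.1, 0.3]
ee_pos: [0.5277, 0.0092, 0.0493]
contact_force: [0.3, 0.4, 2.4]
ee_pos: [0.5278, 0.0093, 0.0483]
contact_force: [-1.1, 2.1, 4.2]
ee_pos: [0.5278, 0.0092, 0.0473]
contact_force: [-0.9, 2.1, 5.1]
ee_pos: [0.5278, 0.0092, 0.0464]
contact_force: [-1.6, 1.7, 7.0]
ee_pos: [0.5278, 0.0093, 0.0455]
contact_force: [-1.9, 1.9, 6.6]
start [[307.9, 197.1, 7.0], [282.6, 207.2, 5.0], [259.4, 216.5, 8.0]]
now   [[307.6, 197.6, 8.0], [283.8, 208.2, 4.0], [256.8, 216.4, 12.0]]
[0.52774646 0.00925097 0.04554166] [-2.13074597  1.68941127  7.27258912] [  0.97 -37.28   2.03 -15.68   0.38  -0.5   -0.  ]
```

```bash
for i in 1 2; do python3 -m pendant '[0,0,-1,0,0,0,0,0,-1,0,0,0,0,0,-1,0,0,0]' | egrep 'ee_pos|force'; done;for i in 1 2 3 4 ; do python3 -m pendant '[0,0,0,0,0,0]' | egrep 'force'; done; python3 - <<'E'
from station import viewer
import cv2,numpy as np,pickle
S=viewer.grab_frame("scene");W=viewer.grab_frame("wrist")
s=cv2.resize(S["color"][150:230,240:320],None,fx=5,fy=5,interpolation=cv2.INTER_LANCZOS4);w=cv2.resize(W["color"][150:375,180:380],None,fx=2,fy=2)
c=np.zeros((450,800,3),'uint8');c[:400,:400]=s;c[:450,400:800]=w
cv2.imwrite("pics/c5.png",cv2.convertScaleAbs(c[:,:,::-1],alpha=1.8))
E
python3 band.py
```

```text
ee_pos: [0.5278, 0.0092, 0.0447]
contact_force: [-2.5, 1.4, 9.4]
ee_pos: [0.5278, 0.0092, 0.0439]
contact_force: [-2.2, 1.8, 10.2]
contact_force: [-3.0, 1.6, 10.4]
contact_force: [-2.8, 1.5, 10.5]
contact_force: [-1.9, 3.4, 10.2]
contact_force: [-1.8, 1.8, 9.9]
start [[307.9, 197.1, 7.0], [282.6, 207.2, 5.0], [259.4, 216.5, 8.0]]
now   [[308.8, 197.7, 6.0], [283.6, 208.1, 8.0], [258.0, 216.7, 9.0]]
[0.52775941 0.00924043 0.04390876] [-3.28775869  1.07664555 10.2055527 ] [  0.96 -36.21   2.01 -15.42   0.38  -0.75  -0.  ]
```

View pics/c5.png

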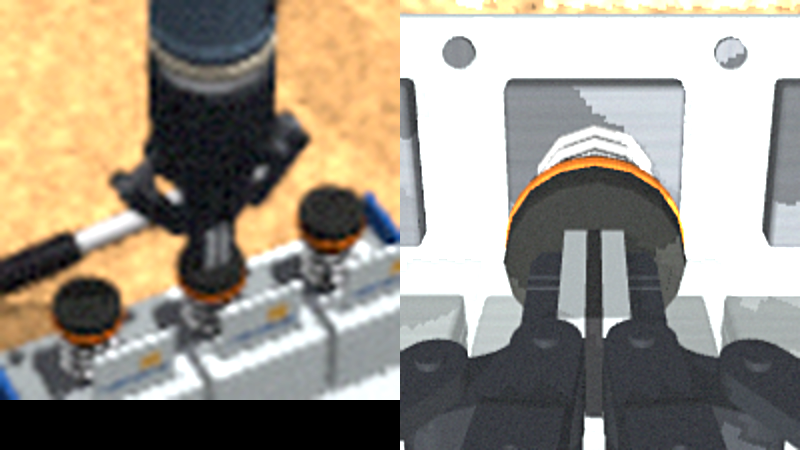

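The middle pad reads about 10.2 N at about 6 mm, or roughly 1.4 N/mm. With rates of at most 1.6 N/mm and preload under 2 N, that force means it was pressed at least 5 mm. Now the right pad.

```bash
python3 -m pendant '[0,0,8,0,0,0,0,0,18,0,0,0,0,0,25,0,0,0,5,-28,25,0,0,0,10,-56,25,0,0,0,15,-84,25,0,0,0,15,-84,25,0,0,0,15,-84,25,0,0,0]'|egrep 'ee|force|time'; python3 -m pendant '[0,0,-6,0,0,0,0,0,-12,0,0,0,0,0,-16,0,0,0,0,0,-16,0,0,0,0,0,-16,0,0,0]'|egrep 'ee|force'
for i in 1 2 3 4 5 6 7; do python3 -m pendant '[0,0,-1,0,0,0,0,0,-1,0,0,0,0,0,-1,0,0,0]' | egrep 'ee_pos|force'; done; python3 band.py
```

```text
time_s: 13.98
ee_pos: [0.5423, -0.0776, 0.0681]
contact_force: [0.0, 1.7, 0.1]
ee_pos: [0.5421, -0.0742, 0.0514]
contact_force: [0.1, -0.1, -0.0]
ee_pos: [0.5426, -0.075, 0.0511]
contact_force: [0.3, -0.5, -0.2]
ee_pos: [0.5425, -0.0751, 0.05]
contact_force: [0.2, -0.9, -0.2]
ee_pos: [0.5427, -0.0751, 0.0492]
contact_force: [-0.2, -0.1, 1.9]
ee_pos: [0.5427, -0.0751, 0.0482]
contact_force: [1.1, -0.1, 1.2]
ee_pos: [0.5427, -0.0751, 0.0471]
contact_force: [-0.7, 0.4, 2.7]
ee_pos: [0.5427, -0.0751, 0.0462]
contact_force: [-1.2, 0.1, 3.9]
ee_pos: [0.5427, -0.0751, 0.0452]
contact_force: [-1.4, 0.2, 5.2]
start [[307.9, 197.1, 7.0], [282.6, 207.2, 5.0], [259.4, 216.5, 8.0]]
now   [[308.7, 197.9, 7.0], [282.2, 207.4, 5.0], [257.6, 217.7, 12.0]]
[ 0.54266671 -0.07514822  0.04515206] [-0.99192697 -0.5330175   5.18008524] [ -0.16 -40.17   1.14 -16.23  -0.05  -0.23   0.  ]
```

```bash
for i in 1 2; do python3 -m pendant '[0,0,-1,0,0,0,0,0,-1,0,0,0,0,0,-1,0,0,0]' | egrep 'ee_pos|force'; done;for i in 1 2 3 4 ; do python3 -m pendant '[0,0,0,0,0,0]' | egrep 'force'; done; python3 band.py
```

```text
ee_pos: [0.5427, -0.0752, 0.0442]
contact_force: [-0.9, 0.4, 5.6]
ee_pos: [0.5427, -0.0751, 0.0434]
contact_force: [-1.5, -1.3, 6.7]
contact_force: [-0.3, 1.0, 6.3]
contact_force: [-2.2, 0.3, 7.5]
contact_force: [-1.0, 0.4, 6.6]
contact_force: [-1.6, -0.5, 5.9]
start [[307.9, 197.1, 7.0], [282.6, 207.2, 5.0], [259.4, 216.5, 8.0]]
now   [[308.7, 197.9, 7.0], [282.1, 207.1, 8.0], [257.8, 217.8, 5.0]]
[ 0.54270339 -0.0751254   0.04341447] [-1.16597466  0.36531683  6.47528207] [ -0.16 -39.44   1.12 -16.03  -0.05  -0.4   -0.  ]
```

At the same reported depth (z = 0.0435) the pads read left 2.9 N, right 6.5 N and middle 10.4 N, so the left is softest. Next I'll move above the left card, with the tips about 20 mm over it.

```bash
python3 -m pendant '[0,0,20,0,0,0,0,0,40,0,0,0,0,0,57,0,0,0,0,0,57,0,0,0,8,40,57,0,0,0,16,80,57,0,0,0,24,120,57,0,0,0,32,160,57,0,0,0]'|egrep 'ee|force|time'; python3 -m pendant '[4,20,0,0,0,0,4,20,0,0,0,0,4,20,0,0,0,0,4,20,0,0,0,0]'|egrep 'ee|force'; python3 - <<'E'
from station import viewer
import cv2,numpy as np,pickle
S=viewer.grab_frame("scene");W=viewer.grab_frame("wrist")
s=cv2.resize(S["color"][150:230,265:345],None,fx=5,fy=5,interpolation=cv2.INTER_LANCZOS4);w=cv2.resize(W["color"][150:375,180:380],None,fx=2,fy=2)
c=np.zeros((450,800,3),'uint8');c[:400,:400]=s;c[:450,400:800]=w
cv2.imwrite("pics/c6.png",cv2.convertScaleAbs(c[:,:,::-1],alpha=1.6))
E
```

```text
time_s: 17.75
ee_pos: [0.5739, 0.0864, 0.0988]
contact_force: [1.0, -0.8, 0.4]
ee_pos: [0.5778, 0.1035, 0.0989]
contact_force: [0.2, -1.2, -0.6]
```

View pics/c6.png

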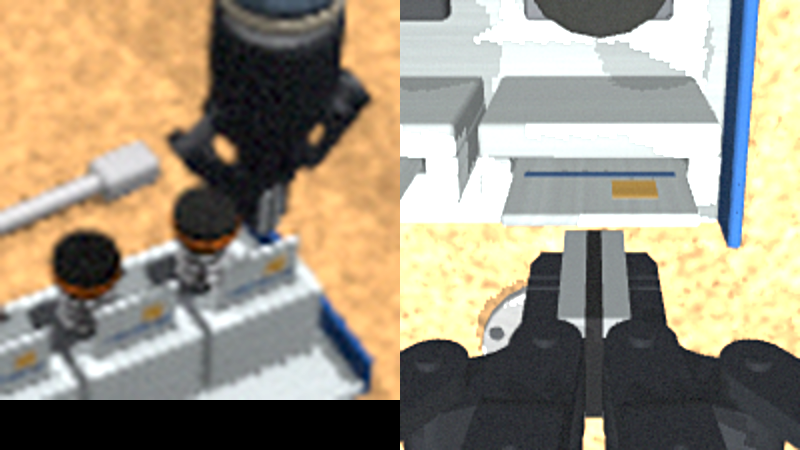

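The tips at (597,232) sit slightly on the robot's side of the left card's top edge at (603,215), which is lower. I'll work out the offset.

```bash
python3 - <<'E'
from station import viewer,telemetry
from h import *
import pickle
w=viewer.grab_frame("wrist");s=viewer.grab_frame("scene");P=telemetry.get_obs()["ee_pos"]
px=lambda u,v:[180+(u-400)/2,150+v/2]
print("tcp",P,"tip",back(w,px(595,232),P[2]+.0385))
for z in(.113,.115,.117): print(z,"card wrist",back(w,px(603,215),z),"scene",back(s,[265+263/5,150+252/5],z))
print("tip scene",back(s,[265+270/5,150+234/5],P[2]+.0385))
E
```

```text
tcp [0.57839136 0.10305724 0.09984016] tip [[0.57026771 0.10055185 0.13834016]]
0.113 card wrist [[0.57794814 0.10414131 0.113     ]] scene [[0.58161755 0.10758507 0.113     ]]
0.115 card wrist [[0.57698076 0.1039404  0.115     ]] scene [[0.5832852  0.10686299 0.115     ]]
0.117 card wrist [[0.57601338 0.10373949 0.117     ]] scene [[0.58495285 0.10614091 0.117     ]]
tip scene [[0.59034252 0.10733406 0.13834016]]
```

The two views differ only by the near and far edges of the 22 mm wide tip; its centre is over the card. Pushing down.

```bash
python3 -m pendant '[1,2,-8,0,0,0,1,2,-16,0,0,0,1,2,-18,0,0,0,1,2,-18,0,0,0]'|egrep 'ee|force'
for i in 1 2 3 4 5 6 7 8; do python3 -m pendant '[0,0,-2,0,0,0,0,0,-2,0,0,0]' | egrep 'ee_pos|force'; done
```

```text
ee_pos: [0.5785, 0.1066, 0.0806]
contact_force: [-0.6, 1.3, 0.0]
ee_pos: [0.5794, 0.1069, 0.0797]
contact_force: [0.3, -0.9, -0.3]
ee_pos: [0.5795, 0.1069, 0.0779]
contact_force: [-0.2, -0.2, 0.2]
ee_pos: [0.5794, 0.1069, 0.0758]
contact_force: [-0.5, -0.4, -0.6]
ee_pos: [0.5797, 0.1069, 0.0741]
contact_force: [-0.5, -0.2, 0.1]
ee_pos: [0.5797, 0.107, 0.072]
contact_force: [-0.7, 0.2, 1.2]
ee_pos: [0.5797, 0.107, 0.07]
contact_force: [1.1, -0.1, 0.9]
ee_pos: [0.5797, 0.1069, 0.0678]
contact_force: [-0.3, 0.6, 1.8]
ee_pos: [0.5797, 0.107, 0.0658]
contact_force: [0.8, -0.7, 0.5]
```

```bash
for i in 1 2 3 4 5 6; do python3 -m pendant '[0,0,-1,0,0,0,0,0,-1,0,0,0]' | egrep 'ee_pos|force'; done
```

```text
ee_pos: [0.5797, 0.1069, 0.0649]
contact_force: [0.9, 0.5, 0.4]
ee_pos: [0.5797, 0.107, 0.0647]
contact_force: [-0.6, -0.8, 5.9]
ee_pos: [0.5798, 0.107, 0.0646]
contact_force: [-3.3, -1.3, 11.7]
ee_pos: [0.5799, 0.107, 0.0644]
contact_force: [-5.7, -0.8, 17.5]
ee_pos: [0.5799, 0.107, 0.0643]
contact_force: [-6.1, -1.7, 22.0]
ee_pos: [0.58, 0.107, 0.0642]
contact_force: [-8.3, -0.5, 28.1]
```

There is a hard stop at a reported z of 0.0645, exactly where home was predicted. Now I'll lift away and check.

```bash
python3 -m pendant '[0,0,5,0,0,0,0,0,20,0,0,0,0,0,60,0,0,0,0,0,100,0,0,0,-20,60,130,0,0,0,-50,95,130,0,0,0,-80,130,130,0,0,0,-80,130,130,0,0,0]'; python3 -m pendant '[-20,40,0,0,0,0,-40,80,0,0,0,0,-40,80,0,0,0,0,-40,80,0,0,0,0,-40,80,0,0,0,0]'; python3 - <<'E'
from station import viewer
import cv2,numpy as np,pickle
d=pickle.load(open("f0.pkl","rb"));c=np.zeros((600,800,3),'uint8')
for j,n in enumerate(("scene","top")):
    x,y=((220,170),(215,135))[j]
    for i,f in enumerate((d[n],viewer.grab_frame(n))):
        c[j*300:j*300+300,i*400:i*400+390]=cv2.resize(f["color"][y:y+100,x:x+130],(390,300),interpolation=cv2.INTER_CUBIC)
cv2.imwrite("pics/c7.png",cv2.convertScaleAbs(c[:,:,::-1],alpha=1.5))
E
python3 band.py
```

```text
time_s: 21.62
ee_pos: [0.4975, 0.2395, 0.1904]
tcp_rot: [-0.089, 0.996, 0.001, -0.0]
contact_force: [-0.6, -0.0, -0.6]
opening: -0.002
time_s: 22.03
ee_pos: [0.4594, 0.3163, 0.1895]
tcp_rot: [-0.088, 0.996, -0.001, -0.0]
contact_force: [0.7, -1.2, 0.1]
opening: -0.001
start [[307.9, 197.1, 7.0], [282.6, 207.2, 5.0], [259.4, 216.5, 8.0]]
now   [[308.7, 197.9, 7.0], [282.2, 207.4, 5.0], [258.6, 216.2, 8.0]]
[0.46063756 0.31472971 0.18970007] [-0.57820371  0.10885521  0.03047397] [-5.600e-01 -3.937e+01 -3.500e-01 -2.260e+01 -1.000e-02  0.000e+00
  0.000e+00]
```

View pics/c7.png

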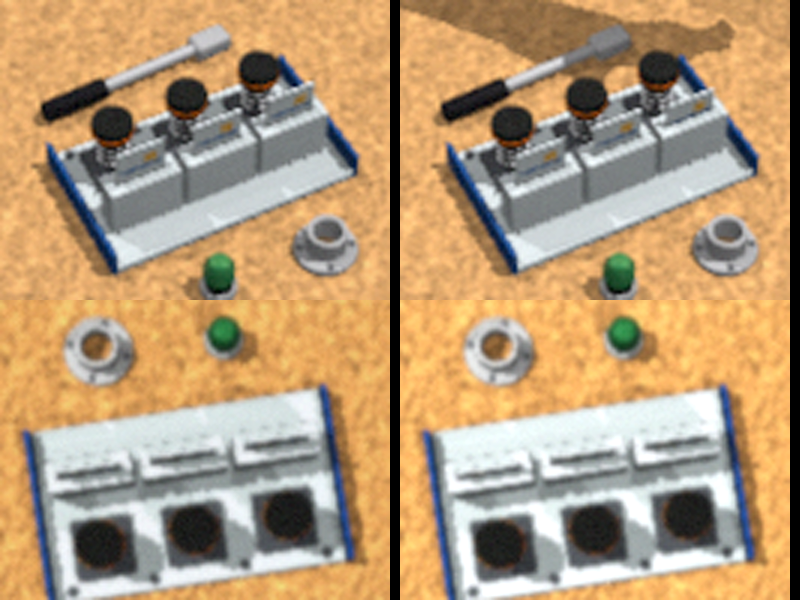

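The left card's top edge has dropped (right-hand scene panel, near (685,100)). The other two cards, the three pads, the wrench, the lamp and the flange look unchanged, and the arm is clear. Handing in.

```bash
python3 -c "
from station import ticket; print(ticket.sign_off())"
```

```text
the job is handed in; nothing more can be done
None
```

I pressed the three pads from left to right, found the left one softest, pushed the left card home and handed the job in at about 22 s. No verdict came back.

| Pad | Force at the same reported height (N) | Approximate rate (N/mm) |
|---|---|---|
| Left | 2.9 | 0.5 |
| Middle | 10.4 | 1.4 |
| Right | 6.5 | 0.9 |

- **Press depth:** I pressed each pad about 6 to 8 mm, slightly more than the 5 mm asked for.
- **Card:** The left card met a hard stop at the height I had predicted for home, and the force rose to 28 N there. It moved with only about 1 N of force, not the 3 N stated.
- **Final check:** In the last pictures the left card is lower and the other two cards look unchanged. All three pads are back up, and the wrench, lamp and flange have not moved. The arm is clear, with no contact force. I did not check the screwdriver and the two sockets in those pictures, but the arm never came down near them.
- **Disagreement:** The reported TCP height was about 39 mm lower than the real fingertips. I took heights from where the tips touched the pads instead, and the card's stop agreed with that.

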